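# Pack the interlocking puzzle blocks into their box and cover it

### The job

Pack all the loose L-shaped wooden puzzle blocks on the bench (three or four) flat into the low box, knobs up: lay them in interlocking pairs, each pair forming a rectangle across the box's shorter width, beginning at the corner with the steel bracket and pushing every block snug towards that corner before the next goes in; an odd last block goes tight against the first pair and the long wall on the bracket's side. Then set the deep cover on the box so that it sits fully seated and level on the rim, and leave the other things on the bench where they are.

Things in the scene. Friction and masses are not known exactly. Their poses are not given: they have to be found in the camera images.
- crate: Low open wooden box fixed to the table, outside 154 (x) x 196 (y) mm, inside 134 x 176 mm, walls 10 mm thick; floor top 6 mm and rim 33 mm above its underside. Origin: middle of the underside; z up. A bright steel angle bracket marks its -x -y corner. Four blocks fill the floor with 8 mm of play in x and in y.
- block1: Dark wooden L block, pale knob (all alike, one may be absent), 0.11 kg: 84 x 84 x 20 mm lacking one 42 mm quarter. Origin: underside, middle of the 84 mm square (the inner corner), z up; missing quarter at +x +y. On it a square knob 22 x 22 mm, from 20 to 50 mm high, centred at (-8.5, -8.5) mm, its faces turned 45 degrees: pinch it along either diagonal of the block.
- block2: Dark wooden L block, pale knob (all alike, one may be absent), 0.11 kg: 84 x 84 x 20 mm lacking one 42 mm quarter. Origin: underside, middle of the 84 mm square (the inner corner), z up; missing quarter at +x +y. On it a square knob 22 x 22 mm, from 20 to 50 mm high, centred at (-8.5, -8.5) mm, its faces turned 45 degrees: pinch it along either diagonal of the block.
- block3: Dark wooden L block, pale knob (all alike, one may be absent), 0.11 kg: 84 x 84 x 20 mm lacking one 42 mm quarter. Origin: underside, middle of the 84 mm square (the inner corner), z up; missing quarter at +x +y. On it a square knob 22 x 22 mm, from 20 to 50 mm high, centred at (-8.5, -8.5) mm, its faces turned 45 degrees: pinch it along either diagonal of the block.
- block4: Dark wooden L block, pale knob (all alike, one may be absent), 0.11 kg: 84 x 84 x 20 mm lacking one 42 mm quarter. Origin: underside, middle of the 84 mm square (the inner corner), z up; missing quarter at +x +y. On it a square knob 22 x 22 mm, from 20 to 50 mm high, centred at (-8.5, -8.5) mm, its faces turned 45 degrees: pinch it along either diagonal of the block.
- nest0 (a point): Point on the floor of the box: where the origin of a block lies when it is pushed tight into the bracket corner (42, 42 mm from the two inner walls). Axes as the box's.
- nest1 (a point): Point on the floor of the box: where the origin of the block lies that interlocks with the one at nest0 to a 126 x 84 mm rectangle (42 mm from nest0 along the box's +x); its yaw is that of the nest0 block plus 180 degrees.
- nest2 (a point): Point on the floor of the box: where the origin of the third block lies, tight against the first pair and the -x wall (84 mm from nest0 along the box's +y).
- nest3 (a point): Point on the floor of the box: where the origin of the fourth block lies, interlocked with the third (42 mm from nest2 along the box's +x).
- cover: Deep wooden cover, 154 (x) x 196 (y) mm, 0.3-0.5 kg. Origin: middle of its lowest face, z up. From below: locating tongue 5 mm high, 127 x 169 mm outside (goes inside the box walls); skirt, whose lower face at 5 mm rests on the rim; flat top at 49 mm; bar handle 20 mm (x) by 90 mm (y), from 49 to 79 mm. Seated, its origin is 28 mm above the box origin; half a turn round fits too.
- hammer: Hammer, 240 mm long, lying beyond the box; not part of the job. Origin: middle, underside.
- hoop: Steel hoop, 100 mm across, 14 mm high; not part of the job. Origin: centre of the underside.
- stave: Dark stave, 45 x 210 x 12 mm; not part of the job. Origin: centre of the underside.
- stave_b: Brown stave, 50 x 190 x 12 mm; not part of the job. Origin: centre of the underside.
- bung: Cork bung, 36 mm across, 30 mm high; not part of the job. Origin: centre of the underside.
- mug: White mug, 76 mm across, 85 mm high; not part of the job. Origin: centre of the underside.
There are look-alikes about, which are no part of the job. Of the things shaped like the crate, the wooden one is meant.

How it is judged:
On the way:
1. all blocks lie flat, interlocked and snug to the bracket corner in the box, before the cover goes on (z of block1 in the frame of crate between 0.003 and 0.0085 m and angle between each of block1, block2, block3, block4's own z axis and vertical below 0.05 rad and (angle between the x axis of block1 and the x axis of crate, either way round below 0.06 rad or angle between the x axis of block1 and the y axis of crate, either way round below 0.06 rad) and (horizontal distance between block1 and nest0 below 0.0045 m or horizontal distance between block1 and nest1 below 0.0045 m or (horizontal distance between block1 and nest2 below 0.0045 m and horizontal distance between any of block2, block3, block4 and nest0 below 0.0045 m and horizontal distance between any of block2, block3, block4 and nest1 below 0.0045 m) or (horizontal distance between block1 and nest3 below 0.0045 m and horizontal distance between any of block2, block3, block4 and nest0 below 0.0045 m and horizontal distance between any of block2, block3, block4 and nest1 below 0.0045 m and horizontal distance between any of block2, block3, block4 and nest2 below 0.0045 m)) and z of block2 in the frame of crate between 0.003 and 0.0085 m and (angle between the x axis of block2 and the x axis of crate, either way round below 0.06 rad or angle between the x axis of block2 and the y axis of crate, either way round below 0.06 rad) and (horizontal distance between block2 and nest0 below 0.0045 m or horizontal distance between block2 and nest1 below 0.0045 m or (horizontal distance between block2 and nest2 below 0.0045 m and horizontal distance between any of block1, block3, block4 and nest0 below 0.0045 m and horizontal distance between any of block1, block3, block4 and nest1 below 0.0045 m) or (horizontal distance between block2 and nest3 below 0.0045 m and horizontal distance between any of block1, block3, block4 and nest0 below 0.0045 m and horizontal distance between any of block1, block3, block4 and nest1 below 0.0045 m and horizontal distance between any of block1, block3, block4 and nest2 below 0.0045 m)) and z of block3 in the frame of crate between 0.003 and 0.0085 m and (angle between the x axis of block3 and the x axis of crate, either way round below 0.06 rad or angle between the x axis of block3 and the y axis of crate, either way round below 0.06 rad) and (horizontal distance between block3 and nest0 below 0.0045 m or horizontal distance between block3 and nest1 below 0.0045 m or (horizontal distance between block3 and nest2 below 0.0045 m and horizontal distance between any of block1, block2, block4 and nest0 below 0.0045 m and horizontal distance between any of block1, block2, block4 and nest1 below 0.0045 m) or (horizontal distance between block3 and nest3 below 0.0045 m and horizontal distance between any of block1, block2, block4 and nest0 below 0.0045 m and horizontal distance between any of block1, block2, block4 and nest1 below 0.0045 m and horizontal distance between any of block1, block2, block4 and nest2 below 0.0045 m)) and z of block4 in the frame of crate between 0.003 and 0.0085 m and (angle between the x axis of block4 and the x axis of crate, either way round below 0.06 rad or angle between the x axis of block4 and the y axis of crate, either way round below 0.06 rad) and (horizontal distance between block4 and nest0 below 0.0045 m or horizontal distance between block4 and nest1 below 0.0045 m or (horizontal distance between block4 and nest2 below 0.0045 m and horizontal distance between any of block1, block2, block3 and nest0 below 0.0045 m and horizontal distance between any of block1, block2, block3 and nest1 below 0.0045 m) or (horizontal distance between block4 and nest3 below 0.0045 m and horizontal distance between any of block1, block2, block3 and nest0 below 0.0045 m and horizontal distance between any of block1, block2, block3 and nest1 below 0.0045 m and horizontal distance between any of block1, block2, block3 and nest2 below 0.0045 m))), for 0.2 s.
At the end, for the whole second after the job is handed in: Every present block flat on the box floor (3 mm), square within 0.06 rad, origin within 4.5 mm of its nest: nest0 and nest1, then nest2, then nest3. Cover on the rim within 2.5 mm in height, level within 0.03 rad, within 6 mm of the middle and 0.06 rad of the box. All at rest (all of step 1 and horizontal distance between cover and crate below 0.006 m and z of cover in the frame of crate between 0.0255 and 0.0305 m and angle between cover's own z axis and vertical below 0.03 rad and angle between the x axis of cover and the x axis of crate, either way round below 0.06 rad and linear speed of each of cover, block1, block2, block3, block4 below 0.02 m/s); the robot touches nothing.
It fails at once if one of the other things on the bench is moved more than 50 mm (distance of any of hammer, hoop, stave, stave_b, bung, mug from where it was at the start of the episode above 0.05 m).
Of block1, block2, block3, block4 only 3 to 4 are there at a start; the rules pass over those that are not, and their reading is None.
At some moment in a run one of block1, block2, block3, block4, cover may be knocked a few centimetres aside while the robot is not near it.
Once in a run the grip may slacken for a moment while it holds something.
It also fails if it takes over 208 s, if anything falls off the work surface, if the arm or the gripper's body presses on something with over 40 N, if the wrist force passes 120 N, or if a joint passes its speed limit or range.

### The arm

A 6-joint arm with a two-finger parallel gripper is mounted at the origin on the work surface. World frame = base frame: x ahead of the robot, y to its left, z up, the work surface at z = 0. Lengths are in m, angles in rad, forces in N, time in s.
With the tool pointing down it reaches from about 0.425 to 0.95 m from the base axis. Payload 3.5 kg.
Tool frame: the origin (TCP) lies between the finger pads; the fingertips stand 19 mm ahead of it and the grasp point (between the pads) is the TCP (ctrl.nose_length is the distance from the TCP to the fingertips, in m); z points along the fingers, y is the line along which they close (so a half turn about z gives the same grasp; the last joint's range is limited). The gripper opens to 85 mm and grips with 20 to 120 N. Pads are 22 mm wide; open, the fingers measure 114 mm over their backs; the gripper's body (76 mm by 85 mm) begins 54 mm behind the grasp point. The pads swing forward as they close: fully open they stand 13 mm farther back than shut.
Start: joints at [1.003, 0.286, 1.577, -0, 1.279, -0.15], TCP at [0.274, 0.617, 0.25] pointing down, gripper open.
Joint ranges: [-2.77, 2.77], [-0.9, 2.22], [0.21, 2.48], [-1.53, 4.67], [0.24, 2.81], [-2.84, 2.84]. Speed limits (rad/s): [2.79, 2.79, 3.14, 3.14, 3.14, 3.14].

### API

Orientations are given as a unit quaternion [x, y, z, w].
In Python, from plant import ctrl gives the robot as it stands.
- The arm moves only by the tool apply_moves, never from a script. Its argument "series" is a list of rows, each a list of 6 numbers: the shift along the world's x, y, z scaled (see below), then the turn, a rotation vector about the world's x, y, z scaled (see below). A call has 1 to 20 rows; each row is the pose to reach, as a shift and turn from the pose commanded when the call began; what a row does not reach only later rows make up. The controller multiplies each number of a shift by 0.8 m and each number of a turn by 45 degrees. A row lasts 1/8 s, in which the tool goes at most 62.5 mm and 10.7 degrees, less where a joint would pass 70% of its speed; a pose out of reach is approached as far as the arm can. A call with a number of a shift or a turn outside -1 to 1 is refused whole. A call with a gripper value outside its range is refused whole. "jaw" is the opening, from 0 (shut) to 1 (fully open), set as the call begins (left out, the last holds). The fingers move at their own pace and stop on an object; "squeeze" is the grip in N (left out, the last holds). Time passes only in rows, so rows that repeat a pose let the fingers close. It gives the time, the measured TCP pose, the force, the opening and the grip force at its end, in the units of the state.
- ctrl.get_state(): the state, without advancing time (a new reading comes with each control period).
- ctrl.read_camera(name): name is "side" or "top" or "wrist"; returns the picture (480x640x3 uint8, red, green, blue); there is no depth.
- ctrl.get_calibration(name): a dict with "fx", "fy", "cx", "cy" (pixels), "xyz" and "orientation" of the camera in the world; the wrist camera has in their place "hand_eye" (4x4, takes a point from camera to tool coordinates, whose origin is the TCP and whose axes are the flange's). Camera axes: x right, y up, looking along -z (the intrinsics and any distortion apply to the point x, -y, -z); pixel columns grow to the right and rows downward; lengths in m; the calibration is good to about 2 mm. A picture is of the moment at which its call begins: read the wrist's pose just before it. get_calibration takes no time and is no camera call.
- ctrl.sign_off(): hands the job in; it is judged then, once.
Trained networks look in the newest picture that a camera, given by its name, has taken for a name from the list of things; names that differ only in an ending like _2 or _b are one class to them, and where a whole thing is asked for, a point or a joint stands for the part that bears it (a point fixed in the world has none). Each returns a list of dicts, best first, with "p" (0 to 1); they miss things now and then, are a little off and sometimes report something else, mostly with a low value. They report only what shows in the picture. A call takes as long as a camera call. They do not tell look-alikes from the thing itself.
- ctrl.boxes_of(thing, camera): "xy" ([column, row] as shares, 0 to 1, of the picture: columns of its width, rows of its height, amid what is visible of it).
- ctrl.silhouettes(thing, camera): "pixels" (480x640 bool, what is visible of it) and "xy" ([column, row] as shares, 0 to 1, of the picture: columns of its width, rows of its height, amid what is visible of it).
The state is a dict: "time": time; "qpos": joint angles; "dq": joint speeds; "joint_efforts": joint torques, N m; "eef_pos": TCP position; "tcp_rot": TCP orientation; "contact_force": force on the tool from outside, world axes, zero at the start; "wrist_torque": the same for the moment, N m; "opening": opening from 0.0 (shut) to 1.0 (fully open); "finger_force": force on a finger pad.
Only numpy, scipy, OpenCV 4.12 (cv2) and the standard library are available. Lean on these libraries where they do the work, as an engineer would, in place of code of your own. Each camera call takes 0.05 s, during which the arm holds its last target. There are 200 camera calls.

## Working session

There is one attempt and no reset: what is moved stays moved. The work goes in short steps, Python scripts to look and compute and a tool call to move; the robot and the scene stay as the last step left them, time stands still between calls to the robot, and variables do not carry over. Pictures are saved under pics/ and viewed, at most 14 in all, crops included, and the job is handed in when it is done.

Besides the shell and the picture viewer there is one more tool, called after ">>>" by a JSON object that holds its "fn" and its "kwargs", one argument or row to a line. apply_moves: Moves the arm, as the interface text tells. Shifts and turns lie within -1 to 1; 1 stands for 0.8 m of shift or 45 degrees of turn. Its arguments: {"type":"object","properties":{"series":{"type":"array"},"jaw":{"type":"number"},"squeeze":{"type":"number"}},"required":["series"]}

```bash
ls; mkdir -p pics; python3 - <<'E'
from plant import ctrl
import cv2
s=ctrl.get_state();print(s)
for n in("top","side","wrist"):
    im=ctrl.read_camera(n);cv2.imwrite(f"pics/{n}0.png",im[:,:,::-1]);print(n,ctrl.get_calibration(n))
    for t in("block1","crate","cover"):
        for d in ctrl.boxes_of(t,n):print(n,t,round(d["p"],2),[round(d["xy"][0]*640),round(d["xy"][1]*480)])
E
```

```text
pics
{'time': 0.0, 'qpos': array([ 1.00300919e+00,  2.87186393e-01,  1.57814580e+00, -7.01422268e-06,
        1.27859430e+00, -1.50007158e-01]), 'dq': array([ 0.0001528 ,  0.00055755, -0.00097555,  0.00031352, -0.00050909,
        0.00046121]), 'joint_efforts': array([-4.86613080e-04, -4.05989707e+01, -2.92619258e+01, -2.58078717e-04,
        5.74844235e-03, -2.04865501e-06]), 'eef_pos': array([0.27352254, 0.61644348, 0.24895019]), 'tcp_rot': array([ 2.07373013e-01,  9.78261249e-01, -1.09374861e-03, -4.06727785e-04]), 'contact_force': array([ 0.11781589, -0.63132857,  0.17876495]), 'wrist_torque': array([ 0.00370339, -0.01398714, -0.04509698]), 'finger_force': 0.0, 'opening': 0.9982431293962584}
top {'fx': 468.4025547545879, 'fy': 468.4025547545879, 'cx': 314.2792764924665, 'cy': 241.2968640559487, 'xyz': array([ 0.28691482, -0.11846375,  1.07532146]), 'orientation': array([ 0.07325372, -0.07407427, -0.69619335,  0.71025468])}
top block1 0.95 [94, 274]
top block1 0.75 [99, 215]
top block1 0.69 [174, 212]
top block1 0.65 [166, 277]
top block1 0.49 [514, 231]
top crate 0.97 [121, 382]

[... 351 characters left out ...]
ck1 0.8 [275, 195]
side block1 0.75 [210, 195]
side block1 0.69 [240, 176]
side crate 0.6 [179, 229]
side crate 0.55 [326, 228]
side cover 0.78 [406, 305]
side cover 0.32 [232, 217]
wrist {'fx': 422.9686047999785, 'fy': 422.9686047999785, 'cx': 324.28990088789544, 'cy': 241.35353181242067, 'hand_eye': array([[ 8.41414463e-04,  9.49557002e-01,  3.13593354e-01,
         8.00883193e-02],
       [ 9.99999593e-01, -6.97307130e-04, -5.71699785e-04,
         9.54138617e-05],
       [-3.24190652e-04,  3.13593708e-01, -9.49557203e-01,
        -1.23985677e-01],
       [ 0.00000000e+00,  0.00000000e+00,  0.00000000e+00,
         1.00000000e+00]])}
wrist block1 0.73 [199, 420]
wrist crate 0.86 [37, 272]
```

View pics/top0.png

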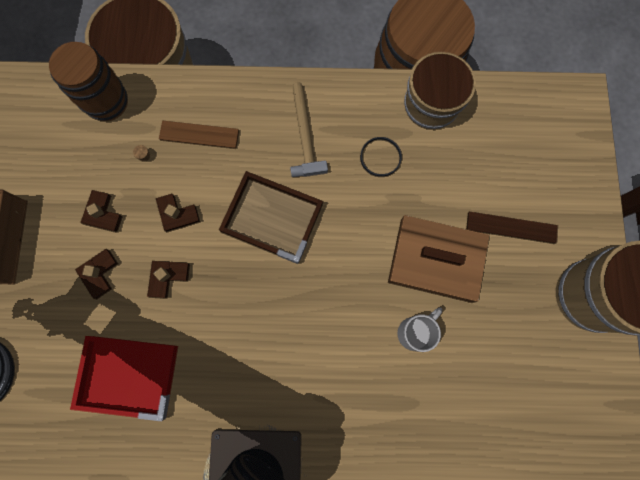

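View pics/side0.png

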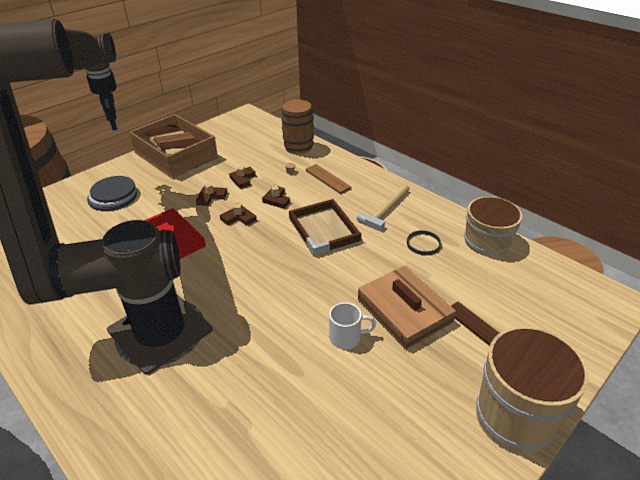

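The top view shows four L blocks at about (97,212), (178,212), (97,272) and (167,277). The wooden crate is at (273,218) with its bracket at (292,252), and the cover is at (440,260). The red tray is a look-alike. The side view agrees.

```bash
cat > h.py <<'E'
from plant import ctrl
import numpy as np, cv2
from scipy.spatial.transform import Rotation as R
from scipy.optimize import minimize
def bx(x0,x1,y0,y1,z0,z1): return np.array([[x,y,z] for x in(x0,x1) for y in(y0,y1) for z in(z0,z1)])/1000.
_k=bx(-11,11,-11,11,20,50)
_k=_k@R.from_euler('z',45,degrees=True).as_matrix().T+[-.0085,-.0085,0]
M={'block1':[bx(-42,42,-42,0,0,20),bx(-42,0,-42,42,0,20),_k],
   'crate':[bx(-77,77,-98,98,0,33)],
   'cover':[bx(-77,77,-98,98,5,49),bx(-63.5,63.5,-84.5,84.5,0,5),bx(-10,10,-45,45,49,79)]}
def campose(n):
    c=ctrl.get_calibration(n)
    if n!='wrist': return c,R.from_quat(c['orientation']).as_matrix(),np.array(c['xyz'])
    s=ctrl.get_state();Rt=R.from_quat(s['tcp_rot']).as_matrix();H=np.array(c['hand_eye'])
    return c,Rt@H[:3,:3],Rt@H[:3,3]+s['eef_pos']
def proj(cp,P):
    c,Rc,t=cp;q=(np.asarray(P)-t)@Rc
    return np.c_[c['cx']+c['fx']*q[:,0]/-q[:,2],c['cy']-c['fy']*q[:,1]/-q[:,2]]
def ray(cp,u,v,z):
    c,Rc,t=cp;d=Rc@np.array([(u-c['cx'])/c['fx'],-(v-c['cy'])/c['fy'],-1]);return t+d*(z-t[2])/d[2]
def render(cp,thing,p,z=0,S=4):
    m=np.zeros((480*S//4*1,640*S//4),np.uint8);k=S/4
    Rz=R.from_euler('z',p[2]).as_matrix()
    for b in M[thing]:
        h=cv2.convexHull((proj(cp,b@Rz.T+[p[0],p[1],z])).astype(np.float32))
        cv2.fillConvexPoly(m,np.round(h*16).astype(np.int32),255,cv2.LINE_AA,4)
    return m/255.
def fit(cp,thing,mask,z=0,yaws=None,p0=None):
    mask=mask.astype(float);v,u=np.nonzero(mask>0);c0=ray(cp,u.mean(),v.mean(),z+.02)[:2]
    def f(p):
        r=render(cp,thing,p,z);return 1-np.minimum(r,mask).sum()/np.maximum(r,mask).sum()
    best=None
    for y in (yaws if yaws is not None else np.arange(0,2*np.pi,np.pi/6)):
        q=np.r_[c0,y] if p0 is None else np.r_[p0[:2],y]
        r=minimize(f,q,method='Nelder-Mead',options=dict(initial_simplex=q+np.array([[0,0,0],[.01,0,0],[0,.01,0],[0,0,.25]]),xatol=2e-4,fatol=1e-4,maxiter=120))
        if best is None or r.fun<best.fun:best=r
    return best.x,1-best.fun
def find(n,thing,z=0,**k):
    cp=campose(n);im=ctrl.read_camera(n);out=[]
    for d in ctrl.silhouettes(thing,n):
        m=d['pixels']
        if m.sum()<150: continue
        x,i=fit(cp,thing,m,z,**k);out.append((round(d['p'],2),x.round(4),round(np.degrees(x[2])%360,1),round(i,3),np.round([d['xy'][0]*640,d['xy'][1]*480])))
    return im,out
E
python3 - <<'E'
from h import *
for t in('block1','crate','cover'):
    for o in find('top',t)[1]:print(t,*o)
s=ctrl.get_state();print(s['time'],R.from_quat(s['tcp_rot']).as_matrix().round(2))
E
```

```text
block1 0.93 [0.4271 0.3684 3.8336] 219.6 0.896 [ 95. 274.]
block1 0.87 [0.5818 0.2039 5.0953] 291.9 0.821 [173. 215.]
block1 0.86 [0.4156 0.2136 3.0963] 177.4 0.907 [166. 276.]
block1 0.84 [0.576  0.3781 4.4627] 255.7 0.878 [ 98. 213.]
crate 0.73 [ 0.5684 -0.0173 -0.3722] 338.7 0.956 [272. 217.]
crate 0.55 [0.2014 0.2872 3.0499] 174.7 0.972 [124. 377.]
cover 0.78 [ 0.4737 -0.3987 -0.2247] 347.1 0.954 [441. 259.]
0.9 [[-0.91  0.41 -0.  ]
 [ 0.41  0.91  0.  ]
 [ 0.    0.   -1.  ]]
```

>>> {"fn": "apply_moves", "kwargs": {
  "series": [
    [0.371,-0.509,-0.11,0,0,0],
    [0.371,-0.509,-0.11,0,0,0],
    [0.371,-0.509,-0.11,0,0,0],
    [0.371,-0.509,-0.11,0,0,0],
    [0.371,-0.509,-0.11,0,0,0],
    [0.371,-0.509,-0.11,0,0,0],
    [0.371,-0.509,-0.11,0,0,0],
    [0.371,-0.509,-0.11,0,0,0],
    [0.371,-0.509,-0.11,0,0,0],
    [0.371,-0.509,-0.11,0,0,0],
    [0.371,-0.509,-0.11,0,0,0],
    [0.371,-0.509,-0.11,0,0,0]
  ],
  "jaw": 0.55,
  "squeeze": 60
}}

```text
time: 2.4
eef_pos: [0.57, 0.2112, 0.1628]
tcp_rot: [0.206, 0.978, 0.0, 0.0]
contact_force: [-0.1, -0.1, -0.7]
opening: 0.552
finger_force: 0.0
```

```bash
cat >> h.py <<'E'
def tool():
    s=ctrl.get_state();Rt=R.from_quat(s['tcp_rot']).as_matrix()
    return s['eef_pos'],np.degrees(np.arctan2(Rt[1,1],Rt[0,1]))
def knob(p): 
    c,s=np.cos(p[2]),np.sin(p[2]);return np.array([p[0]-.0085*c+.0085*s,p[1]-.0085*s-.0085*c])
def go(xy,c=None):
    """print scaled move to xy (and turn to closing dir c, deg, mod 90 for knob)"""
    t,c0=tool();d=(np.asarray(xy)-t[:2])/.8;w=0
    if c is not None: w=(c-c0+45)%90-45
    return 'move',d.round(4),'turn',round(w/45,4),'t',t.round(4),'c',round(c0,1)
def look(name,tag,z=0,**k):
    im,o=find('wrist',name,z,**k);cv2.imwrite(f'pics/{tag}.png',im[:,:,::-1]);return o
E
python3 - <<'E'
from h import *
for o in look('block1','w1'):print(*o,*go(knob(o[1]),o[2]+45))
print(ctrl.get_state()['time'])
E
```

```text
0.93 [0.4157 0.2158 3.1054] 177.9 0.967 [229.  32.] move [-0.182   0.0163] turn -0.5171 t [0.5701 0.2109 0.1627] c 66.2
0.67 [0.583  0.2073 5.0453] 289.1 0.944 [328. 235.] move [0.0026 0.0021] turn -0.046 t [0.5701 0.2109 0.1627] c 66.2
0.67 [0.5772 0.3816 4.488 ] 257.1 0.971 [586. 113.] move [0.0008 0.2261] turn -0.7571 t [0.5701 0.2109 0.1627] c 66.2
2.5
```

View pics/w1.png

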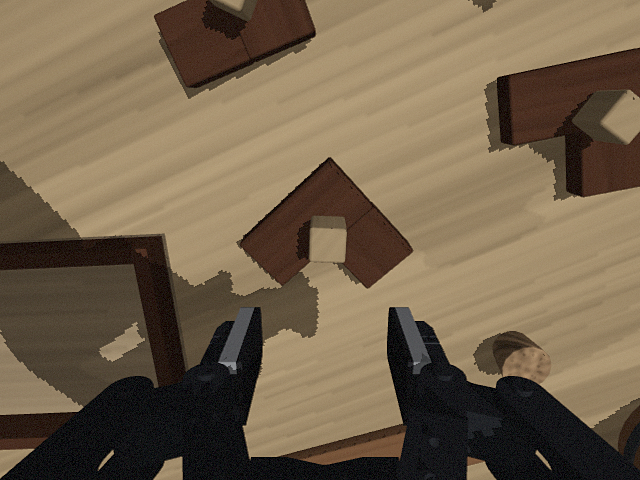

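The wrist view shows block B centred at (328,238), which matches the fit, so I'll descend and grip it.

>>> {"fn": "apply_moves", "kwargs": {
  "series": [
    [0.0026,0.0021,-0.05,0,0,-0.046],
    [0.0026,0.0021,-0.1,0,0,-0.046],
    [0.0026,0.0021,-0.149,0,0,-0.046],
    [0.0026,0.0021,-0.149,0,0,-0.046],
    [0.0026,0.0021,-0.149,0,0,-0.046]
  ]
}}

```text
time: 3.12
eef_pos: [0.5734, 0.2119, 0.0446]
tcp_rot: [0.225, 0.974, 0.0, 0.001]
contact_force: [0.7, 0.1, -0.2]
opening: 0.552
finger_force: 0.0
```

>>> {"fn": "apply_moves", "kwargs": {
  "series": [
    [0,0,0,0,0,0],
    [0,0,0,0,0,0],
    [0,0,0,0,0,0],
    [0,0,0,0,0,0],
    [0,0,0,0,0,0]
  ],
  "jaw": 0,
  "squeeze": 60
}}

```text
time: 3.75
eef_pos: [0.5742, 0.2118, 0.0454]
tcp_rot: [0.225, 0.974, 0.001, 0.002]
contact_force: [-1.2, 0.9, 6.1]
opening: 0.247
finger_force: 61.4
```

>>> {"fn": "apply_moves", "kwargs": {
  "series": [
    [0,0,0.06,0,0,0],
    [0,0,0.12,0,0,0],
    [0,0,0.18,0,0,0],
    [0,-0.1,0.22,0,0,0.23],
    [0,-0.2,0.22,0,0,0.46],
    [0,-0.22,0.22,0,0,0.69],
    [0,-0.22,0.22,0,0,0.92],
    [0,-0.22,0.22,0,0,1],
    [0,-0.22,0.22,0,0,1]
  ]
}}

```text
time: 4.88
eef_pos: [0.5722, 0.0352, 0.2186]
tcp_rot: [-0.164, 0.986, 0.0, -0.001]
contact_force: [0.5, 0.1, -1.1]
opening: 0.246
finger_force: 60.3
```

```bash
python3 - <<'E'
from h import *
for o in look('crate','w2'):print(*o)
p,c=tool();print(p,c,p[2]-.043)
for o in look('block1','w2b',z=p[2]-.044):print(*o,np.linalg.norm(o[1][:2]-p[:2]))
E
```

```text
0.74 [ 0.5681 -0.0153 -0.3706] 338.8 0.781 [231. 157.]
0.71 [0.3911 0.2821 2.9825] 170.9 0.627 [602. 110.]
[0.57239438 0.03554091 0.21877223] 108.93659981899035 0.17577223018058136
0.9 [0.4459 0.1434 5.932 ] 339.9 0.635 [604. 114.] 0.16623601819696815
0.89 [0.5815 0.0384 5.8307] 334.1 0.761 [323. 299.] 0.009543932681692485
```

View pics/w2.png

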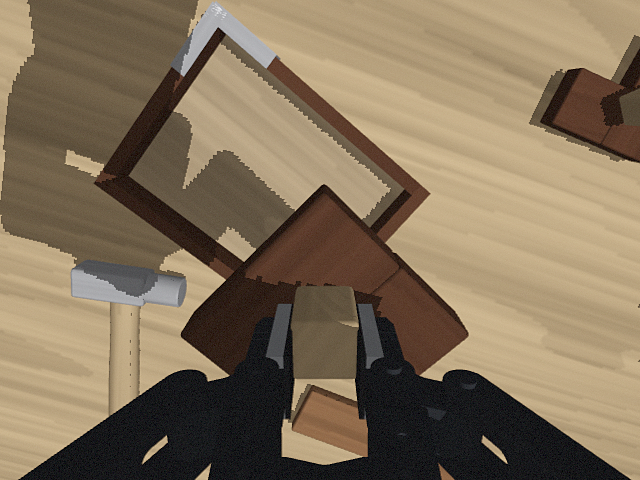

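The picture shows the block held with its (-42,-42) tip at (324,185). The crate's outer rim corners are at (218,3), (96,182) and (430,193).

```bash
python3 - <<'E'
from h import *
cp=campose('wrist');p,c=tool()
z=.033
pts={n:ray(cp,*uv,z)[:2] for n,uv in dict(mm=(218,3),pm=(96,182),mp=(430,193)).items()};print(pts)
ctr=(pts['pm']+pts['mp'])/2;e=pts['pm']-pts['mm'];e2=pts['mp']-pts['mm']
print('ctr',ctr,np.linalg.norm(e),np.linalg.norm(e2),np.degrees(np.arctan2(e[1],e[0])),np.degrees(np.arctan2(-e2[0],e2[1])))
Rt=R.from_quat(ctrl.get_state()['tcp_rot']).as_matrix()
tip=ray(cp,324,185,p[2]-.0454+.020)
print('tip in tool',Rt.T@(tip-p))
cp=campose('top');im=ctrl.read_camera('top')
E
```

```text
{'mm': array([ 0.46170526, -0.07573573]), 'pm': array([ 0.60481309, -0.13128427]), 'mp': array([0.53213092, 0.10483771])}
ctr [ 0.56847201 -0.01322328] 0.15351055624307675 0.19382089730813878 -21.214151052872648 -21.306339622214274
tip in tool [ 0.05192244 -0.0003016   0.02542065]
```

>>> {"fn": "apply_moves", "kwargs": {
  "series": [
    [-0.0576,-0.1044,0,0,0,0.107],
    [-0.0576,-0.1044,-0.05,0,0,0.107],
    [-0.0576,-0.1044,-0.1,0,0,0.107],
    [-0.0576,-0.1044,-0.14,0,0,0.107],
    [-0.0576,-0.1044,-0.14,0,0,0.107],
    [-0.0576,-0.1044,-0.14,0,0,0.107]
  ]
}}

```text
time: 5.88
eef_pos: [0.5277, -0.0481, 0.1085]
tcp_rot: [-0.206, 0.978, -0.0, 0.001]
contact_force: [-0.3, 0.2, -0.8]
opening: 0.243
finger_force: 60.3
```

```bash
python3 - <<'E'
from h import *
im=ctrl.read_camera('wrist');cv2.imwrite('pics/w3.png',im[:,:,::-1]);print(tool())
E
```

```text
(array([ 0.52807932, -0.04826234,  0.1090868 ]), np.float64(113.82630480013464))
```

View pics/w3.png

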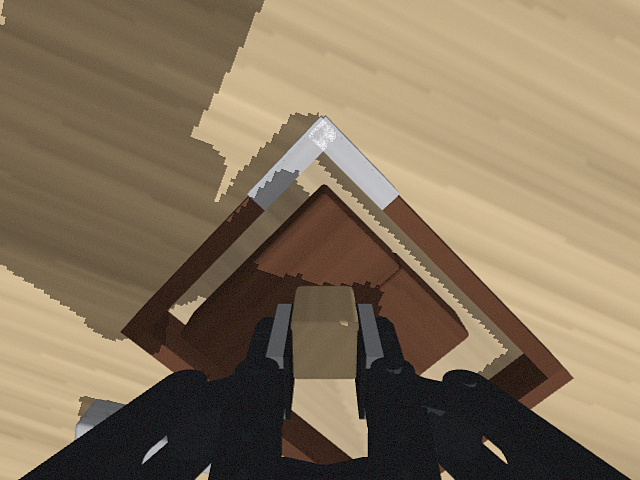

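The block is centred over the bracket corner: tip at (324,185), outer corner at (324,117). Lowering it now.

>>> {"fn": "apply_moves", "kwargs": {
  "series": [
    [0,0,-0.03,0,0,0],
    [0,0,-0.06,0,0,0],
    [0,0,-0.068,0,0,0],
    [0,0,-0.071,0,0,0],
    [0,0,-0.071,0,0,0],
    [0,0,-0.071,0,0,0]
  ]
}}

```text
time: 6.68
eef_pos: [0.5275, -0.0483, 0.0515]
tcp_rot: [-0.206, 0.978, -0.001, 0.001]
contact_force: [0.2, -0.2, 0.2]
opening: 0.243
finger_force: 60.6
```

>>> {"fn": "apply_moves", "kwargs": {
  "series": [
    [-0.003,-0.0014,0,0,0,0],
    [-0.006,-0.0028,0,0,0,0],
    [-0.008,-0.0037,0,0,0,0],
    [-0.008,-0.0037,0,0,0,0]
  ]
}}

```text
time: 7.18
eef_pos: [0.5212, -0.0514, 0.0514]
tcp_rot: [-0.206, 0.979, -0.001, 0.001]
contact_force: [1.7, 0.8, 5.8]
opening: 0.24
finger_force: 61.2
```

>>> {"fn": "apply_moves", "kwargs": {
  "series": [
    [-0.002,-0.0009,0,0,0,0],
    [-0.004,-0.0018,0,0,0,0],
    [-0.004,-0.0018,0,0,0,0]
  ]
}}

```text
time: 7.55
eef_pos: [0.5197, -0.0521, 0.0515]
tcp_rot: [-0.206, 0.979, -0.0, 0.004]
contact_force: [7.0, 4.6, 2.5]
opening: 0.243
finger_force: 60.8
```

>>> {"fn": "apply_moves", "kwargs": {
  "series": [
    [-0.002,-0.0009,0,0,0,0],
    [-0.004,-0.0018,0,0,0,0],
    [-0.004,-0.0018,0,0,0,0]
  ]
}}

```text
time: 7.92
eef_pos: [0.5194, -0.0523, 0.0519]
tcp_rot: [-0.205, 0.979, -0.0, 0.008]
contact_force: [16.1, 10.5, -4.6]
opening: 0.243
finger_force: 59.9
```

>>> {"fn": "apply_moves", "kwargs": {
  "series": [
    [0,0,0,0,0,0],
    [0,0,0,0,0,0],
    [0,0,0,0,0,0],
    [0,0,0.05,0,0,0],
    [0,0,0.1,0,0,0],
    [0,0,0.15,0,0,0]
  ],
  "jaw": 0.42
}}

```text
time: 8.68
eef_pos: [0.5131, -0.0541, 0.171]
tcp_rot: [-0.206, 0.979, 0.0, -0.001]
contact_force: [0.8, -0.1, -0.0]
opening: 0.417
finger_force: 0.0
```

>>> {"fn": "apply_moves", "kwargs": {
  "series": [
    [-0.04,0.1,0,0,0,0.2],
    [-0.08,0.2,0,0,0,0.425],
    [-0.119,0.3,0,0,0,0.425],
    [-0.119,0.345,0,0,0,0.425],
    [-0.119,0.345,0,0,0,0.425],
    [-0.119,0.345,0,0,0,0.425],
    [-0.119,0.345,0,0,0,0.425]
  ],
  "jaw": 0.55
}}

```text
time: 9.55
eef_pos: [0.4184, 0.2216, 0.17]
tcp_rot: [-0.366, 0.931, -0.0, -0.0]
contact_force: [0.3, 0.4, -0.3]
opening: 0.55
finger_force: 0.0
```

```bash
python3 - <<'E'
from h import *
for o in look('block1','w4'):print(*o,*go(knob(o[1]),o[2]+45))
print(ctrl.get_state()['time'])
print('crate block')
for o in find('top','block1')[1]:print(*o)
E
```

```text
0.72 [0.5777 0.3809 4.4589] 255.5 0.611 [342. 442.] move [0.1909 0.2128] turn -0.2742 t [0.4189 0.221  0.1701] c 132.8
0.62 [0.4251 0.3802 5.6587] 324.2 0.453 [489. 342.] move [-0.0071  0.1966] turn -0.7475 t [0.4189 0.221  0.1701] c 132.8
0.55 [0.4168 0.2155 3.0989] 177.6 0.943 [323. 226.] move [0.0084 0.0033] turn -0.0053 t [0.4189 0.221  0.1701] c 132.8
9.65
crate block
0.74 [ 0.5328 -0.0501  5.9118] 338.7 0.811 [289. 237.]
0.7 [0.5804 0.385  2.5479] 146.0 0.437 [ 95. 205.]
0.63 [0.4154 0.2131 3.0669] 175.7 0.867 [164. 276.]
```

>>> {"fn": "apply_moves", "kwargs": {
  "series": [
    [0.0084,0.0033,-0.05,0,0,0],
    [0.0084,0.0033,-0.11,0,0,0],
    [0.0084,0.0033,-0.157,0,0,0],
    [0.0084,0.0033,-0.157,0,0,0],
    [0.0084,0.0033,-0.157,0,0,0]
  ]
}}

```text
time: 10.38
eef_pos: [0.4267, 0.2246, 0.0461]
tcp_rot: [-0.366, 0.931, -0.0, 0.001]
contact_force: [1.1, 0.2, 0.3]
opening: 0.551
finger_force: 0.0
```

>>> {"fn": "apply_moves", "kwargs": {
  "series": [
    [0,0,0,0,0,0],
    [0,0,0,0,0,0],
    [0,0,0,0,0,0],
    [0,0,0,0,0,0],
    [0,0,0,0,0,0]
  ],
  "jaw": 0
}}

```text
time: 11.0
eef_pos: [0.4272, 0.2252, 0.047]
tcp_rot: [-0.366, 0.931, -0.0, 0.002]
contact_force: [-0.8, -0.7, 6.4]
opening: 0.244
finger_force: 61.1
```

>>> {"fn": "apply_moves", "kwargs": {
  "series": [
    [0,0,0.06,0,0,0],
    [0,0,0.1,0,0,0],
    [0,0,0.13,0,0,0],
    [0,0,0.13,0,0,0],
    [0,0,0.13,0,0,0]
  ]
}}

```text
time: 11.62
eef_pos: [0.4245, 0.2245, 0.1476]
tcp_rot: [-0.366, 0.931, 0.0, -0.001]
contact_force: [0.2, 0.3, -2.1]
opening: 0.244
finger_force: 63.9
```

```bash
python3 - <<'E'
from h import *
im=ctrl.read_camera('wrist');cv2.imwrite('pics/w5.png',im[:,:,::-1]);print(tool())
E
```

```text
(array([0.42424003, 0.22441994, 0.14712592]), np.float64(132.9361541215223))
```

View pics/w5.png

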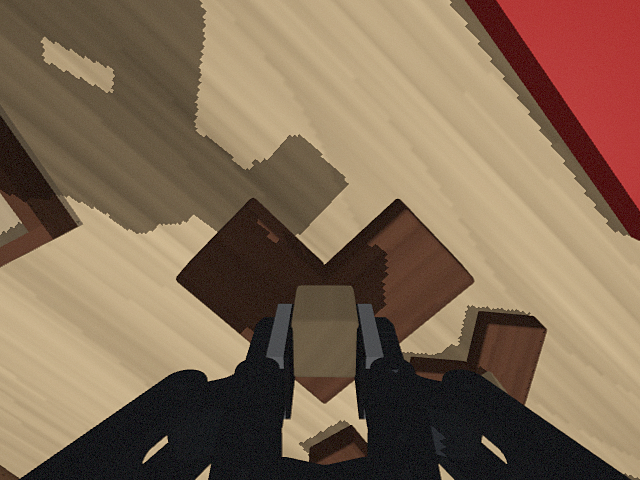

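>>> {"fn": "apply_moves", "kwargs": {
  "series": [
    [0.05,-0.08,0,0,0,-0.2],
    [0.1,-0.16,0,0,0,-0.425],
    [0.15,-0.24,0,0,0,-0.425],
    [0.2015,-0.32,0,0,0,-0.425],
    [0.2015,-0.35,0,0,0,-0.425],
    [0.2015,-0.35,0,0,0,-0.425],
    [0.2015,-0.35,-0.04,0,0,-0.425],
    [0.2015,-0.35,-0.08,0,0,-0.425],
    [0.2015,-0.35,-0.08,0,0,-0.425]
  ]
}}

```text
time: 12.8
eef_pos: [0.5829, -0.0537, 0.0802]
tcp_rot: [-0.207, 0.978, 0.002, -0.004]
contact_force: [-0.5, 0.1, -1.5]
opening: 0.241
finger_force: 64.1
```

```bash
python3 - <<'E'
from h import *
im=ctrl.read_camera('wrist');cv2.imwrite('pics/w6.png',im[:,:,::-1]);print(tool())
E
```

```text
(array([ 0.58472412, -0.05418526,  0.08253355]), np.float64(113.84744396447255))
```

View pics/w6.png

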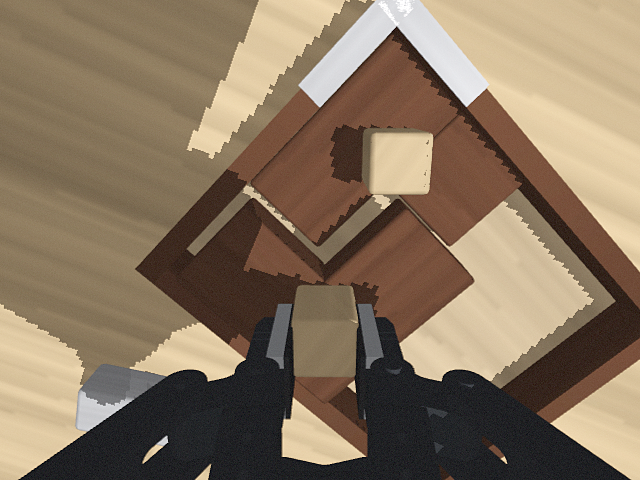

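The held block sits above its slot with gaps to n0 at about (285,215) and (375,215). I'll lower it.

>>> {"fn": "apply_moves", "kwargs": {
  "series": [
    [0,0,-0.01,0,0,0],
    [0,0,-0.02,0,0,0],
    [0,0,-0.03,0,0,0],
    [0,0,-0.036,0,0,0],
    [0,0,-0.036,0,0,0],
    [0,0,-0.036,0,0,0]
  ]
}}

```text
time: 13.6
eef_pos: [0.5868, -0.0554, 0.0561]
tcp_rot: [-0.206, 0.979, -0.0, 0.0]
contact_force: [-0.9, 0.3, -0.8]
opening: 0.243
finger_force: 64.1
```

>>> {"fn": "apply_moves", "kwargs": {
  "series": [
    [-0.003,-0.0014,0,0,0,0],
    [-0.005,-0.0023,0,0,0,0],
    [-0.005,-0.0023,0,0,0,0]
  ]
}}

```text
time: 13.98
eef_pos: [0.5824, -0.0572, 0.056]
tcp_rot: [-0.206, 0.979, -0.0, 0.0]
contact_force: [0.1, 1.6, -1.2]
opening: 0.244
finger_force: 64.1
```

>>> {"fn": "apply_moves", "kwargs": {
  "series": [
    [-0.002,-0.0009,0,0,0,0],
    [-0.004,-0.0018,0,0,0,0],
    [-0.004,-0.0018,0,0,0,0]
  ]
}}

```text
time: 14.35
eef_pos: [0.5804, -0.0579, 0.0563]
tcp_rot: [-0.206, 0.978, 0.0, 0.002]
contact_force: [4.1, 3.8, -1.9]
opening: 0.242
finger_force: 64.0
```

>>> {"fn": "apply_moves", "kwargs": {
  "series": [
    [0,0,-0.002,0,0,0],
    [0,0,-0.004,0,0,0],
    [0,0,-0.004,0,0,0]
  ]
}}

```text
time: 14.72
eef_pos: [0.5803, -0.0578, 0.0535]
tcp_rot: [-0.206, 0.978, 0.0, 0.001]
contact_force: [2.1, 4.6, 0.1]
opening: 0.243
finger_force: 64.3
```

>>> {"fn": "apply_moves", "kwargs": {
  "series": [
    [-0.002,-0.0009,0,0,0,0],
    [-0.004,-0.0018,0,0,0,0],
    [-0.004,-0.0018,0,0,0,0]
  ]
}}

```text
time: 15.1
eef_pos: [0.5795, -0.058, 0.054]
tcp_rot: [-0.206, 0.979, 0.001, 0.005]
contact_force: [9.8, 9.6, -3.3]
opening: 0.237
finger_force: 63.8
```

>>> {"fn": "apply_moves", "kwargs": {
  "series": [
    [0,0,0,0,0,0],
    [0,0,0,0,0,0],
    [0,0,0,0,0,0],
    [0,0,0.05,0,0,0],
    [0,0,0.1,0,0,0],
    [0,0,0.146,0,0,0]
  ],
  "jaw": 0.42
}}

```text
time: 15.85
eef_pos: [0.5759, -0.0604, 0.1708]
tcp_rot: [-0.206, 0.979, -0.0, -0.0]
contact_force: [0.1, -0.0, 0.5]
opening: 0.423
finger_force: 0.0
```

```bash
python3 - <<'E'
from h import *
for o in look('block1','w7',z=.006):print(*o)
print(tool())
C=np.array([.5685,-.0132]);a=np.radians(-21.25);Q=np.array([[np.cos(a),-np.sin(a)],[np.sin(a),np.cos(a)]])
for n in[(-25,-46),(17,-46),(-25,38),(17,38)]:print(C+Q@np.array(n)/1000)
E
```

```text
0.72 [ 0.5295 -0.0476  5.9207] 339.2 0.931 [372. 158.]
0.65 [ 0.5681 -0.0631  2.7853] 159.6 0.912 [328. 225.]
(array([ 0.57891949, -0.06116453,  0.1750254 ]), np.float64(113.78327449231705))
[ 0.52852765 -0.04701141]
[ 0.56767198 -0.06223381]
[0.55897245 0.03127725]
[0.59811678 0.01605485]
```

>>> {"fn": "apply_moves", "kwargs": {
  "series": [
    [0,0.07,0,0,0,-0.2],
    [0,0.14,0,0,0,-0.4],
    [0,0.21,0,0,0,-0.6],
    [0,0.28,0,0,0,-0.8],
    [-0.005,0.35,0,0,0,-1],
    [-0.011,0.42,0,0,0,-1],
    [-0.011,0.49,0,0,0,-1],
    [-0.011,0.562,0,0,0,-1],
    [-0.011,0.562,0,0,0,-1]
  ],
  "jaw": 0.55
}}

```text
time: 17.08
eef_pos: [0.5659, 0.3927, 0.1676]
tcp_rot: [0.182, 0.983, -0.0, -0.001]
contact_force: [0.5, -1.0, 0.2]
opening: 0.552
finger_force: 0.0
```

>>> {"fn": "apply_moves", "kwargs": {
  "series": [
    [0,0,0,0,0,-0.23],
    [0,0,0,0,0,-0.46],
    [0,0,0,0,0,-0.69],
    [0,0,0,0,0,-0.816],
    [0,0,0,0,0,-0.816],
    [0,0,0,0,0,-0.816]
  ]
}}

```text
time: 17.82
eef_pos: [0.5673, 0.3887, 0.1688]
tcp_rot: [0.484, 0.875, -0.001, -0.0]
contact_force: [0.1, -0.0, -0.1]
opening: 0.553
finger_force: 0.0
```

```bash
python3 - <<'E'
from h import *
for o in look('block1','w8'):print(*o,*go(knob(o[1]),o[2]+45))
print(ctrl.get_state()['time'])
E
```

```text
0.89 [0.429  0.3701 3.7937] 217.4 0.932 [140. 116.] move [-0.1709 -0.0089] turn -0.8826 t [0.5673 0.3891 0.1692] c 32.1
0.89 [0.5769 0.3794 4.4989] 257.8 0.936 [328. 228.] move [0.0038 0.0004] turn 0.0152 t [0.5673 0.3891 0.1692] c 32.1
17.925
```

>>> {"fn": "apply_moves", "kwargs": {
  "series": [
    [0.0038,0.0004,-0.05,0,0,0.015],
    [0.0038,0.0004,-0.11,0,0,0.015],
    [0.0038,0.0004,-0.155,0,0,0.015],
    [0.0038,0.0004,-0.155,0,0,0.015],
    [0.0038,0.0004,-0.155,0,0,0.015]
  ]
}}

```text
time: 18.55
eef_pos: [0.5714, 0.3904, 0.0473]
tcp_rot: [0.479, 0.878, 0.001, 0.001]
contact_force: [-0.1, 0.2, 0.7]
opening: 0.55
finger_force: 0.0
```

>>> {"fn": "apply_moves", "kwargs": {
  "series": [
    [0,0,0,0,0,0],
    [0,0,0,0,0,0],
    [0,0,0,0,0,0],
    [0,0,0,0,0,0],
    [0,0,0,0,0,0]
  ],
  "jaw": 0
}}

```text
time: 19.18
eef_pos: [0.5721, 0.3908, 0.0485]
tcp_rot: [0.479, 0.878, 0.002, 0.001]
contact_force: [0.3, -0.3, 5.6]
opening: 0.242
finger_force: 62.6
```

>>> {"fn": "apply_moves", "kwargs": {
  "series": [
    [0,0,0.06,0,0,0],
    [0,0,0.1,0,0,0],
    [0,0,0.13,0,0,0],
    [0,0,0.13,0,0,0],
    [0,0,0.13,0,0,0]
  ]
}}

```text
time: 19.8
eef_pos: [0.5695, 0.3895, 0.1479]
tcp_rot: [0.479, 0.878, -0.001, -0.001]
contact_force: [-0.2, -0.3, -1.6]
opening: 0.246
finger_force: 61.6
```

```bash
python3 - <<'E'
from h import *
p,c=tool();print(p,c)
Rt=R.from_quat(ctrl.get_state()['tcp_rot']).as_matrix()
for o in look('block1','w9',z=p[2]-.0455):print(*o,(Rt.T@np.r_[knob(o[1])-p[:2],0])[:2].round(4))
E
```

```text
[0.56953053 0.38948937 0.14788851] 32.76455058150978
0.69 [0.5762 0.3796 4.5038] 258.0 0.728 [325. 296.] [0.0001 0.0002]
0.65 [0.4368 0.4128 0.6445] 36.9 0.583 [119. 114.] [ 0.0823 -0.1069]
```

>>> {"fn": "apply_moves", "kwargs": {
  "series": [
    [0,-0.06,0,0,0,0.2],
    [0,-0.12,0,0,0,0.4],
    [-0.01,-0.18,0,0,0,0.6],
    [-0.018,-0.24,0,0,0,0.8],
    [-0.018,-0.3,0,0,0,1],
    [-0.018,-0.37,0,0,0,1],
    [-0.018,-0.43,0,0,0,1],
    [-0.018,-0.451,0,0,0,1]
  ]
}}

```text
time: 20.9
eef_pos: [0.5553, 0.0268, 0.1483]
tcp_rot: [0.108, 0.994, -0.0, -0.001]
contact_force: [-0.4, 0.5, -0.5]
opening: 0.238
finger_force: 61.6
```

>>> {"fn": "apply_moves", "kwargs": {
  "series": [
    [0,0,0,0,0,0.23],
    [0,0,0,0,0,0.46],
    [0,0,0,0,0,0.69],
    [0,0,-0.03,0,0,0.8],
    [0,0,-0.06,0,0,0.8],
    [0,0,-0.08,0,0,0.8],
    [0,0,-0.08,0,0,0.8],
    [0,0,-0.08,0,0,0.8]
  ]
}}

```text
time: 21.9
eef_pos: [0.5566, 0.0292, 0.0862]
tcp_rot: [-0.206, 0.979, -0.0, 0.001]
contact_force: [0.6, 0.2, -0.7]
opening: 0.24
finger_force: 61.6
```

```bash
python3 - <<'E'
from h import *
print(*go((.5553,.0285),113.8))
im=ctrl.read_camera('wrist');cv2.imwrite('pics/w10.png',im[:,:,::-1])
E
```

```text
move [-0.0016 -0.0009] turn 0.0006 t [0.5566 0.0292 0.0862] c 113.8
```

View pics/w10.png

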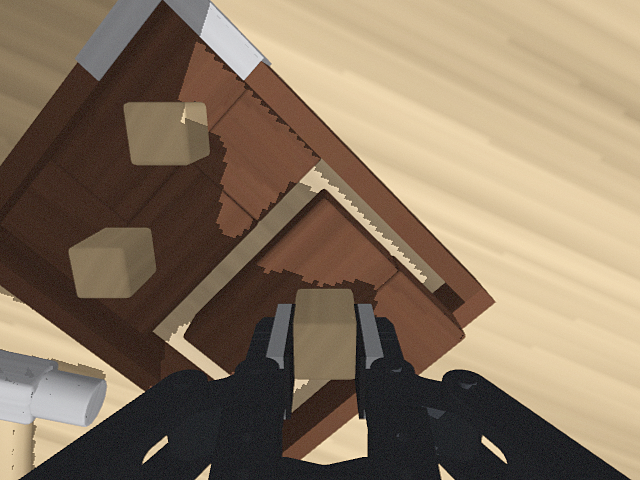

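The first pair is tight, and the held block is over its slot with its tip at (324,190). I'll lower and push.

>>> {"fn": "apply_moves", "kwargs": {
  "series": [
    [0,0,-0.012,0,0,0],
    [0,0,-0.025,0,0,0],
    [0,0,-0.035,0,0,0],
    [0,0,-0.041,0,0,0],
    [0,0,-0.041,0,0,0],
    [0,0,-0.041,0,0,0]
  ]
}}

```text
time: 22.7
eef_pos: [0.5561, 0.029, 0.0545]
tcp_rot: [-0.206, 0.979, 0.0, -0.001]
contact_force: [-4.9, -0.9, 10.9]
opening: 0.241
finger_force: 63.1
```

>>> {"fn": "apply_moves", "kwargs": {
  "series": [
    [-0.003,-0.0014,0,0,0,0],
    [-0.006,-0.0028,0,0,0,0],
    [-0.009,-0.0042,0,0,0,0],
    [-0.009,-0.0042,0,0,0,0]
  ]
}}

```text
time: 23.2
eef_pos: [0.5513, 0.0255, 0.0546]
tcp_rot: [-0.206, 0.979, -0.001, 0.003]
contact_force: [2.5, 1.0, 5.6]
opening: 0.245
finger_force: 62.6
```

>>> {"fn": "apply_moves", "kwargs": {
  "series": [
    [-0.002,-0.0009,0,0,0,0],
    [-0.004,-0.0018,0,0,0,0],
    [-0.004,-0.0018,0,0,0,0]
  ]
}}

```text
time: 23.58
eef_pos: [0.5484, 0.0242, 0.0547]
tcp_rot: [-0.206, 0.979, -0.001, 0.003]
contact_force: [4.8, 1.2, 5.4]
opening: 0.238
finger_force: 62.5
```

>>> {"fn": "apply_moves", "kwargs": {
  "series": [
    [-0.002,-0.0009,0,0,0,0],
    [-0.004,-0.0018,0,0,0,0],
    [-0.004,-0.0018,0,0,0,0]
  ]
}}

```text
time: 23.95
eef_pos: [0.5475, 0.024, 0.0551]
tcp_rot: [-0.206, 0.979, -0.0, 0.007]
contact_force: [10.7, 7.6, 1.7]
opening: 0.243
finger_force: 62.0
```

>>> {"fn": "apply_moves", "kwargs": {
  "series": [
    [-0.002,-0.0009,0,0,0,0],
    [-0.004,-0.0018,0,0,0,0],
    [-0.004,-0.0018,0,0,0,0]
  ]
}}

```text
time: 24.32
eef_pos: [0.5465, 0.0241, 0.0557]
tcp_rot: [-0.205, 0.979, 0.0, 0.011]
contact_force: [15.5, 12.6, -1.7]
opening: 0.247
finger_force: 61.5
```

>>> {"fn": "apply_moves", "kwargs": {
  "series": [
    [0,0,0,0,0,0],
    [0,0,0,0,0,0],
    [0,0,0,0,0,0],
    [0,0,0.05,0,0,0],
    [0,0,0.1,0,0,0],
    [0,0,0.144,0,0,0],
    [0,0,0.144,0,0,0]
  ],
  "jaw": 0.42
}}

```text
time: 25.2
eef_pos: [0.541, 0.0208, 0.1711]
tcp_rot: [-0.206, 0.979, -0.001, 0.003]
contact_force: [0.5, 1.3, 0.1]
opening: 0.419
finger_force: 0.0
```

```bash
python3 - <<'E'
from h import *
for o in look('block1','w11',z=.006):print(*o)
print(*go((.4306,.382),172.4))
E
```

```text
0.94 [ 0.5723 -0.0652  2.776 ] 159.1 0.86 [200. 223.]
0.67 [0.5624 0.0304 5.9138] 338.8 0.881 [326. 240.]
0.64 [ 0.5312 -0.0492 -0.3706] 338.8 0.917 [230. 155.]
move [-0.1349  0.451 ] turn -0.6964 t [0.5386 0.0212 0.1672] c 113.7
```

>>> {"fn": "apply_moves", "kwargs": {
  "series": [
    [-0.03,0.06,0,0,0,0.2],
    [-0.06,0.12,0,0,0,0.4],
    [-0.09,0.19,0,0,0,0.6],
    [-0.12,0.26,0,0,0,0.8],
    [-0.14,0.33,0,0,0,1],
    [-0.14,0.4,0,0,0,1],
    [-0.14,0.449,0,0,0,1]
  ],
  "jaw": 0.55
}}

```text
time: 26.18
eef_pos: [0.4254, 0.382, 0.1653]
tcp_rot: [-0.565, 0.825, 0.0, -0.002]
contact_force: [-0.2, -1.3, -0.2]
opening: 0.544
finger_force: 0.0
```

>>> {"fn": "apply_moves", "kwargs": {
  "series": [
    [0,0,0,0,0,0.2],
    [0,0,0,0,0,0.3],
    [0,0,0,0,0,0.3],
    [0,0,0,0,0,0.3]
  ]
}}

```text
time: 26.68
eef_pos: [0.4266, 0.3801, 0.1665]
tcp_rot: [-0.657, 0.754, 0.0, -0.001]
contact_force: [0.3, -0.0, -0.2]
opening: 0.55
finger_force: 0.0
```

```bash
python3 - <<'E'
from h import *
for o in look('block1','w12'):print(*o,*go(knob(o[1]),o[2]+45))
print(ctrl.get_state()['time'])
E
```

```text
0.71 [0.4274 0.3708 3.7844] 216.8 0.946 [321. 222.] move [0.0026 0.0031] turn -0.0089 t [0.427  0.3802 0.1673] c 172.2
26.775
```

>>> {"fn": "apply_moves", "kwargs": {
  "series": [
    [0.0026,0.0031,-0.05,0,0,-0.009],
    [0.0026,0.0031,-0.11,0,0,-0.009],
    [0.0026,0.0031,-0.153,0,0,-0.009],
    [0.0026,0.0031,-0.153,0,0,-0.009],
    [0.0026,0.0031,-0.153,0,0,-0.009]
  ]
}}

```text
time: 27.4
eef_pos: [0.4303, 0.3836, 0.047]
tcp_rot: [-0.655, 0.756, -0.0, 0.001]
contact_force: [0.6, 1.3, -0.0]
opening: 0.546
finger_force: 0.0
```

>>> {"fn": "apply_moves", "kwargs": {
  "series": [
    [0,0,0,0,0,0],
    [0,0,0,0,0,0],
    [0,0,0,0,0,0],
    [0,0,0,0,0,0],
    [0,0,0,0,0,0]
  ],
  "jaw": 0
}}

```text
time: 28.02
eef_pos: [0.4308, 0.3841, 0.0479]
tcp_rot: [-0.655, 0.756, -0.0, 0.002]
contact_force: [-0.5, -0.2, 6.5]
opening: 0.243
finger_force: 61.9
```

>>> {"fn": "apply_moves", "kwargs": {
  "series": [
    [0,0,0.06,0,0,0],
    [0,0,0.1,0,0,0],
    [0,0,0.13,0,0,0],
    [0,0,0.13,0,0,0],
    [0,0,0.13,0,0,0]
  ]
}}

```text
time: 28.65
eef_pos: [0.4285, 0.3826, 0.1482]
tcp_rot: [-0.655, 0.756, 0.0, -0.001]
contact_force: [-0.2, -0.0, -1.3]
opening: 0.237
finger_force: 60.9
```

```bash
python3 - <<'E'
from h import *
a=np.radians(-21.25);Q=np.array([[np.cos(a),-np.sin(a)],[np.sin(a),np.cos(a)]])
t=np.array([.5197,-.0521])+Q@np.array([62.5,104.5])/1000
print(t,*go(t),tool()[1]-113.8)
E
```

```text
[0.61582527 0.02264244] move [ 0.2341 -0.45  ] turn 0.0 t [0.4285 0.3826 0.1482] c 171.9 58.057998541813944
```

>>> {"fn": "apply_moves", "kwargs": {
  "series": [
    [0.03,-0.06,0,0,0,-0.2],
    [0.06,-0.12,0,0,0,-0.4],
    [0.1,-0.18,0,0,0,-0.6],
    [0.13,-0.24,0,0,0,-0.8],
    [0.16,-0.3,0,0,0,-1],
    [0.2,-0.37,0,0,0,-1],
    [0.234,-0.43,0,0,0,-1],
    [0.234,-0.45,0,0,0,-1],
    [0.234,-0.45,0,0,0,-1]
  ]
}}

```text
time: 29.78
eef_pos: [0.6152, 0.0225, 0.1475]
tcp_rot: [-0.315, 0.949, 0.001, -0.002]
contact_force: [-1.5, 1.0, -1.2]
opening: 0.244
finger_force: 60.8
```

>>> {"fn": "apply_moves", "kwargs": {
  "series": [
    [0,0,0,0,0,-0.2],
    [0,0,0,0,0,-0.29],
    [0,0,-0.03,0,0,-0.29],
    [0,0,-0.06,0,0,-0.29],
    [0,0,-0.08,0,0,-0.29],
    [0,0,-0.08,0,0,-0.29],
    [0,0,-0.08,0,0,-0.29]
  ]
}}

```text
time: 30.65
eef_pos: [0.617, 0.0235, 0.0863]
tcp_rot: [-0.207, 0.978, -0.0, 0.001]
contact_force: [-0.5, 0.6, -1.0]
opening: 0.239
finger_force: 60.9
```

```bash
python3 - <<'E'
from h import *
print(*go((.6158,.0226),113.8))
im=ctrl.read_camera('wrist');cv2.imwrite('pics/w13.png',im[:,:,::-1])
E
```

```text
move [-0.0014 -0.0012] turn -0.0009 t [0.617  0.0235 0.0863] c 113.8
```

View pics/w13.png

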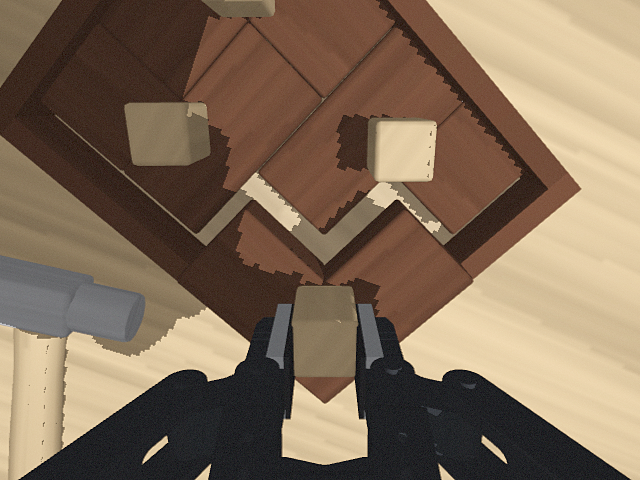

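The layout is the same as for the first pair: the held inner corner at (324,278) has gaps to n2, and everything is clear. Lowering.

>>> {"fn": "apply_moves", "kwargs": {
  "series": [
    [-0.001,-0.001,0,0,0,0],
    [-0.001,-0.001,-0.012,0,0,0],
    [-0.001,-0.001,-0.022,0,0,0],
    [-0.001,-0.001,-0.032,0,0,0],
    [-0.001,-0.001,-0.041,0,0,0],
    [-0.001,-0.001,-0.041,0,0,0],
    [-0.001,-0.001,-0.041,0,0,0]
  ]
}}

```text
time: 31.58
eef_pos: [0.616, 0.0223, 0.054]
tcp_rot: [-0.206, 0.978, -0.0, -0.0]
contact_force: [-3.9, 0.6, 6.2]
opening: 0.24
finger_force: 61.9
```

>>> {"fn": "apply_moves", "kwargs": {
  "series": [
    [-0.003,-0.0014,0,0,0,0],
    [-0.005,-0.0023,0,0,0,0],
    [-0.005,-0.0023,0,0,0,0]
  ]
}}

```text
time: 31.95
eef_pos: [0.6132, 0.0203, 0.054]
tcp_rot: [-0.206, 0.979, -0.001, 0.002]
contact_force: [2.6, 1.4, 5.5]
opening: 0.243
finger_force: 61.7
```

>>> {"fn": "apply_moves", "kwargs": {
  "series": [
    [-0.002,-0.0009,0,0,0,0],
    [-0.004,-0.0018,0,0,0,0],
    [-0.004,-0.0018,0,0,0,0]
  ]
}}

```text
time: 32.33
eef_pos: [0.6106, 0.0192, 0.0541]
tcp_rot: [-0.206, 0.978, -0.0, 0.003]
contact_force: [5.0, 2.8, 4.1]
opening: 0.241
finger_force: 61.6
```

>>> {"fn": "apply_moves", "kwargs": {
  "series": [
    [-0.002,-0.0009,0,0,0,0],
    [-0.004,-0.0018,0,0,0,0],
    [-0.004,-0.0018,0,0,0,0]
  ]
}}

```text
time: 32.7
eef_pos: [0.6095, 0.0192, 0.0545]
tcp_rot: [-0.206, 0.978, -0.0, 0.006]
contact_force: [10.3, 7.4, 1.5]
opening: 0.241
finger_force: 61.2
```

>>> {"fn": "apply_moves", "kwargs": {
  "series": [
    [-0.002,-0.0009,0,0,0,0],
    [-0.004,-0.0018,0,0,0,0],
    [-0.004,-0.0018,0,0,0,0]
  ]
}}

```text
time: 33.08
eef_pos: [0.6082, 0.0191, 0.0552]
tcp_rot: [-0.205, 0.979, 0.001, 0.01]
contact_force: [14.7, 11.0, -0.1]
opening: 0.244
finger_force: 61.1
```

>>> {"fn": "apply_moves", "kwargs": {
  "series": [
    [0,0,0,0,0,0],
    [0,0,0,0,0,0],
    [0,0,0,0,0,0],
    [0,0,0.05,0,0,0],
    [0,0,0.1,0,0,0],
    [0,0,0.16,0,0,0],
    [-0.05,0,0.2,0,0,0],
    [-0.05,0,0.2,0,0,0],
    [-0.05,0,0.2,0,0,0]
  ],
  "jaw": 0.42
}}

```text
time: 34.2
eef_pos: [0.5616, 0.0159, 0.2119]
tcp_rot: [-0.206, 0.979, 0.0, -0.001]
contact_force: [0.1, 0.2, 0.3]
opening: 0.423
finger_force: 0.0
```

```bash
python3 - <<'E'
from h import *
for o in look('block1','w14',z=.006):print(*o)
print(tool())
a=np.radians(-21.25);Q=np.array([[np.cos(a),-np.sin(a)],[np.sin(a),np.cos(a)]])
print([Q@np.array(v) for v in([42,0],[0,84],[42,84])])
for o in find('top','cover',0)[1]:print('cover',*o)
E
```

```text
0.93 [ 0.5706 -0.0645  2.7826] 159.4 0.883 [227. 188.]
0.81 [ 0.5294 -0.0486  5.9265] 339.6 0.944 [258. 125.]
0.77 [0.56   0.0308 5.9127] 338.8 0.911 [341. 202.]
0.72 [0.6004 0.015  2.7858] 159.6 0.86 [306. 259.]
(array([0.56165473, 0.01600669, 0.21090938]), np.float64(113.78564078639951))
[array([ 39.14433051, -15.22239761]), array([30.44479522, 78.28866102]), array([69.58912573, 63.06626341])]
cover 0.93 [ 0.4745 -0.3991  2.9356] 168.2 0.947 [439. 259.]
```

View pics/w14.png

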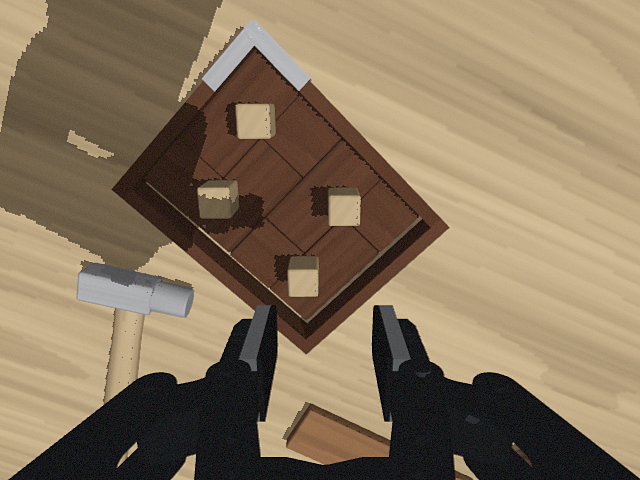

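All four blocks are interlocked and snug to the bracket corner. The rim corners are at (253,22), (112,188), (449,228) and (306,353). Next is the cover.

```bash
python3 - <<'E'
from h import *
cp=campose('wrist')
P=[ray(cp,*q,.033)[:2] for q in[(253,22),(112,188),(306,353),(449,228)]]
print(np.mean(P,0));mm,pm,pp,mp=P
for a,b in((mm,pm),(mp,pp),(mm,mp),(pm,pp)):d=b-a;print(np.linalg.norm(d),np.degrees(np.arctan2(d[1],d[0])))
E
```

```text
[ 0.56804182 -0.01409109]
0.1520391898819886 -21.044463246324433
0.1519982178769161 -21.373013979314624
0.19553659836767126 68.99985784012435
0.19466503986512615 69.0128511067157
```

>>> {"fn": "apply_moves", "kwargs": {
  "series": [
    [-0.01,-0.05,0,0,0,-0.2],
    [-0.02,-0.1,0.01,0,0,-0.4],
    [-0.04,-0.17,0.01,0,0,-0.6],
    [-0.06,-0.24,0.01,0,0,-0.8],
    [-0.08,-0.31,0.01,0,0,-1],
    [-0.1,-0.38,0.01,0,0,-1],
    [-0.109,-0.45,0.01,0,0,-1],
    [-0.109,-0.519,0.01,0,0,-1]
  ],
  "jaw": 0.7
}}

```text
time: 35.4
eef_pos: [0.4742, -0.401, 0.2196]
tcp_rot: [0.184, 0.983, 0.001, -0.001]
contact_force: [0.4, 0.0, 0.4]
opening: 0.701
finger_force: 0.0
```

>>> {"fn": "apply_moves", "kwargs": {
  "series": [
    [0,0,0,0,0,-0.23],
    [0,0,0,0,0,-0.46],
    [0,0,0,0,0,-0.69],
    [0,0,0,0,0,-0.92],
    [0,0,0,0,0,-1],
    [0,0,0,0,0,-1]
  ]
}}

```text
time: 36.15
eef_pos: [0.4749, -0.3991, 0.2195]
tcp_rot: [0.546, 0.838, 0.0, -0.001]
contact_force: [0.3, 1.2, -0.2]
opening: 0.701
finger_force: 0.0
```

>>> {"fn": "apply_moves", "kwargs": {
  "series": [
    [0,0,0,0,0,-0.23],
    [0,0,0,0,0,-0.46],
    [0,0,0,0,0,-0.69],
    [0,0,0,0,0,-0.8],
    [0,0,0,0,0,-0.8],
    [0,0,0,0,0,-0.8]
  ]
}}

```text
time: 36.9
eef_pos: [0.4749, -0.3991, 0.2204]
tcp_rot: [0.778, 0.629, -0.0, -0.0]
contact_force: [0.9, 0.5, -0.6]
opening: 0.699
finger_force: 0.0
```

```bash
python3 - <<'E'
from h import *
for o in look('cover','w15'):print(*o,*go(o[1][:2],o[2]))
E
```

```text
0.97 [ 0.4752 -0.3978 -0.2157] 347.6 0.968 [325. 198.] move [0.0004 0.0016] turn -0.0059 t [ 0.4749 -0.3991  0.2205] c -12.1
```

View pics/w15.png

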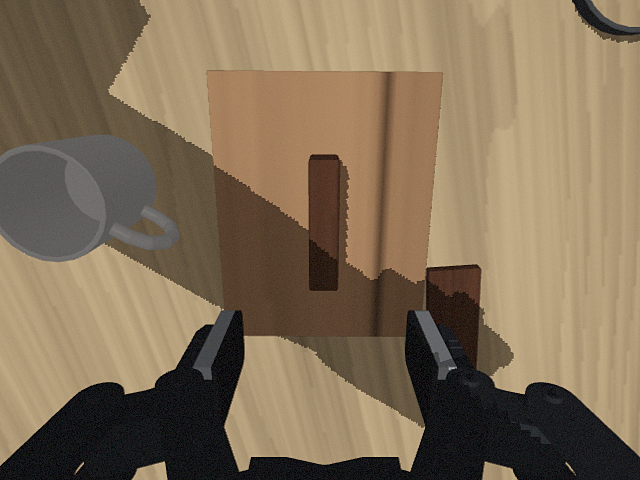

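The wrist view shows the cover's bar handle at (310–338,155–292), clear of the mug and stave. I'll descend and grip it.

>>> {"fn": "apply_moves", "kwargs": {
  "series": [
    [0.0004,0.0016,-0.06,0,0,-0.006],
    [0.0004,0.0016,-0.12,0,0,-0.006],
    [0.0004,0.0016,-0.17,0,0,-0.006],
    [0.0004,0.0016,-0.186,0,0,-0.006],
    [0.0004,0.0016,-0.186,0,0,-0.006],
    [0.0004,0.0016,-0.186,0,0,-0.006]
  ],
  "squeeze": 110
}}

```text
time: 37.75
eef_pos: [0.4763, -0.3991, 0.0743]
tcp_rot: [0.78, 0.626, 0.0, 0.002]
contact_force: [-0.6, 0.7, 0.2]
opening: 0.699
finger_force: 0.0
```

>>> {"fn": "apply_moves", "kwargs": {
  "series": [
    [0,0,0,0,0,0],
    [0,0,0,0,0,0],
    [0,0,0,0,0,0],
    [0,0,0,0,0,0],
    [0,0,0,0,0,0],
    [0,0,0,0,0,0]
  ],
  "jaw": 0
}}

```text
time: 38.5
eef_pos: [0.4756, -0.3984, 0.0734]
tcp_rot: [0.78, 0.626, -0.0, 0.001]
contact_force: [-1.6, 0.5, 6.0]
opening: 0.211
finger_force: 108.7
```

>>> {"fn": "apply_moves", "kwargs": {
  "series": [
    [0,0,0.04,0,0,0],
    [0,0,0.08,0,0,0],
    [0,0,0.14,0,0,0],
    [0,0,0.2,0,0,0],
    [0,0,0.2,0,0,0],
    [0,0,0.2,0,0,0]
  ]
}}

```text
time: 39.25
eef_pos: [0.4743, -0.3967, 0.2292]
tcp_rot: [0.78, 0.626, -0.0, -0.002]
contact_force: [0.0, 0.6, -4.5]
opening: 0.209
finger_force: 108.6
```

```bash
python3 - <<'E'
from h import *
p,c=tool();print(p,c)
Rt=R.from_quat(ctrl.get_state()['tcp_rot']).as_matrix()
print(go((.5683,-.0137),-21.2))
for o in look('cover','w16',z=p[2]-.0735,yaws=[np.radians(c)]):print(*o,(Rt.T@np.r_[o[1][:2]-p[:2],0])[:2].round(4))
E
```

```text
[ 0.47430667 -0.39673824  0.22922398] -12.465490606744217
('move', array([0.1175, 0.4788]), 'turn', np.float64(-0.1941), 't', array([ 0.4743, -0.3967,  0.2292]), 'c', np.float64(-12.5))
0.6 [ 0.4902 -0.3264 -0.2168] 347.6 0.799 [326. 199.] [0.0721 0.0003]
```

View pics/w16.png

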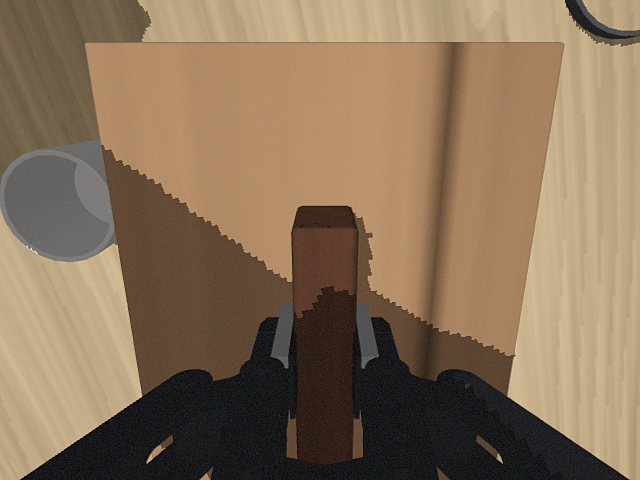

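```bash
python3 - <<'E'
from h import *
s=ctrl.get_state();p=s['eef_pos'];Rt=R.from_quat(s['tcp_rot']).as_matrix();cp=campose('wrist')
for uv in((86,43),(563,43)):print(Rt.T@(ray(cp,*uv,p[2]-.0734+.049)-p))
E
```

```text
[ 0.09846944 -0.07616427  0.02519425]
[0.09849947 0.07684097 0.02438807]
```

>>> {"fn": "apply_moves", "kwargs": {
  "series": [
    [0.015,0.06,0,0,0,-0.05],
    [0.03,0.12,0,0,0,-0.1],
    [0.045,0.18,0,0,0,-0.15],
    [0.06,0.24,0,0,0,-0.194],
    [0.075,0.3,0,0,0,-0.194],
    [0.09,0.36,0,0,0,-0.194],
    [0.105,0.42,0,0,0,-0.194],
    [0.1175,0.47,0,0,0,-0.194],
    [0.1175,0.479,0,0,0,-0.194],
    [0.1175,0.479,-0.05,0,0,-0.194],
    [0.1175,0.479,-0.1,0,0,-0.194],
    [0.1175,0.479,-0.1,0,0,-0.194],
    [0.1175,0.479,-0.1,0,0,-0.194]
  ]
}}

```text
time: 40.98
eef_pos: [0.5696, -0.0152, 0.1526]
tcp_rot: [0.825, 0.565, 0.0, 0.0]
contact_force: [0.5, -0.3, -3.8]
opening: 0.209
finger_force: 108.4
```

```bash
python3 - <<'E'
from h import *
print(*go((.5683,-.0137),-21.2),ctrl.get_state()['tcp_rot'])
s=ctrl.get_state();p=s['eef_pos'];Rt=R.from_quat(s['tcp_rot']).as_matrix()
im=ctrl.read_camera('wrist');cv2.imwrite('pics/w17.png',im[:,:,::-1])
E
```

```text
move [-0.0017  0.0019] turn 0.0007 t [ 0.5696 -0.0152  0.1526] c -21.2 [8.25270832e-01 5.64737050e-01 1.75572239e-04 2.95646520e-04]
```

View pics/w17.png

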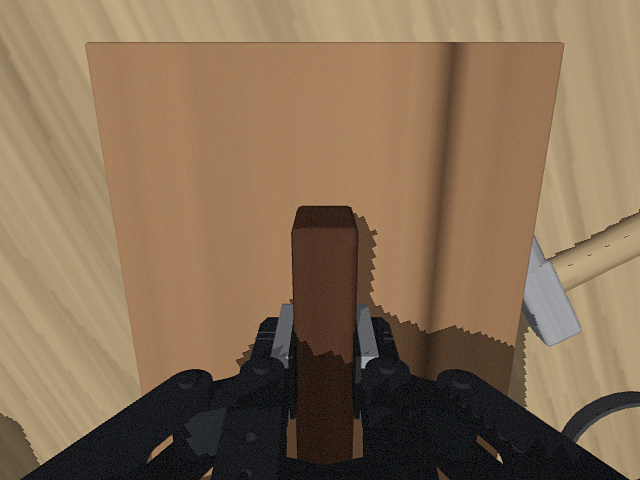

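The cover is still held squarely, with its edges at the same pixels as before. Lowering it onto the box.

>>> {"fn": "apply_moves", "kwargs": {
  "series": [
    [-0.0017,0.0019,0,0,0,0],
    [-0.0017,0.0019,-0.02,0,0,0],
    [-0.0017,0.0019,-0.04,0,0,0],
    [-0.0017,0.0019,-0.054,0,0,0],
    [-0.0017,0.0019,-0.054,0,0,0],
    [-0.0017,0.0019,-0.054,0,0,0]
  ]
}}

```text
time: 41.78
eef_pos: [0.5681, -0.0131, 0.1088]
tcp_rot: [0.825, 0.565, 0.0, 0.0]
contact_force: [0.1, 0.5, -3.2]
opening: 0.211
finger_force: 108.6
```

>>> {"fn": "apply_moves", "kwargs": {
  "series": [
    [0,0,-0.004,0,0,0],
    [0,0,-0.007,0,0,0],
    [0,0,-0.009,0,0,0],
    [0,0,-0.009,0,0,0]
  ]
}}

```text
time: 42.28
eef_pos: [0.5679, -0.0131, 0.1016]
tcp_rot: [0.825, 0.565, 0.0, 0.0]
contact_force: [0.1, -0.6, -4.9]
opening: 0.211
finger_force: 108.7
```

>>> {"fn": "apply_moves", "kwargs": {
  "series": [
    [0,0,-0.001,0,0,0],
    [0,0,-0.002,0,0,0],
    [0,0,-0.002,0,0,0]
  ]
}}

```text
time: 42.65
eef_pos: [0.568, -0.0131, 0.1014]
tcp_rot: [0.825, 0.565, -0.0, -0.0]
contact_force: [-4.9, 0.4, 5.2]
opening: 0.206
finger_force: 109.9
```

>>> {"fn": "apply_moves", "kwargs": {
  "series": [
    [0,0,0,0,0,0],
    [0,0,0,0,0,0],
    [0,0,0,0,0,0],
    [0,0,0,0,0,0],
    [0,0,0.03,0,0,0],
    [0,0,0.08,0,0,0],
    [0,0,0.14,0,0,0],
    [0,0,0.2,0,0,0],
    [0,0,0.2,0,0,0],
    [0,0,0.2,0,0,0]
  ],
  "jaw": 0.6
}}

```text
time: 43.9
eef_pos: [0.5675, -0.013, 0.2594]
tcp_rot: [0.825, 0.565, -0.0, -0.0]
contact_force: [-0.5, -0.0, -1.1]
opening: 0.597
finger_force: 0.0
```

```bash
python3 - <<'E'
from h import *
for o in look('cover','w18',z=.028,yaws=[np.radians(-21.2)]):print(*o)
print(tool(),ctrl.get_state()['time'])
im=ctrl.read_camera('side')
cv2.imwrite('pics/s18.png',cv2.resize(im[150:300,230:430,::-1],None,fx=4,fy=4,interpolation=2))
E
```

```text
0.95 [ 0.5689 -0.0128 -0.366 ] 339.0 0.963 [325. 196.]
(array([ 0.56691398, -0.01288135,  0.25781752]), np.float64(-21.19485974600306)) 44.0
```

View pics/s18.png

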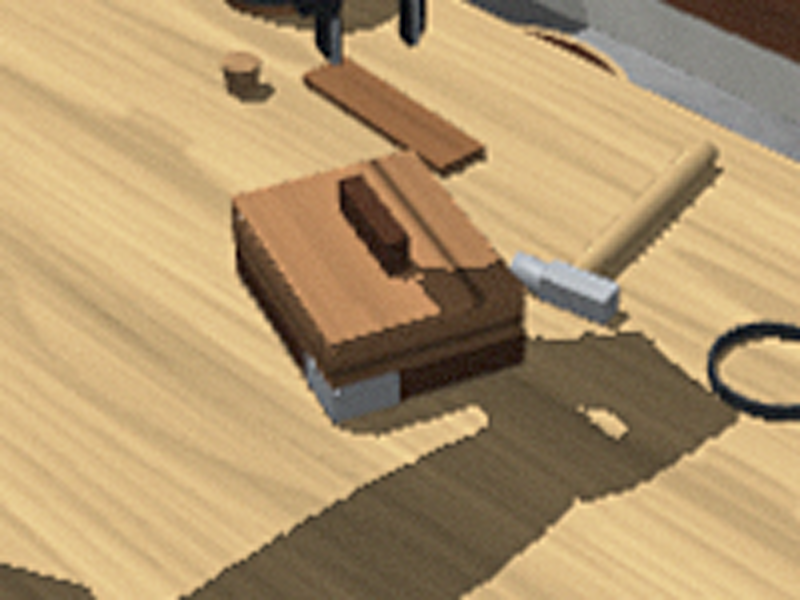

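The cover sits flush and level on the box, with no gap at the rim near (330,385) to (520,340), and the arm is clear. I'm handing the job in.

```bash
python3 -c "
from plant import ctrl
print(ctrl.sign_off())"
```

```text
the job is handed in; nothing more can be done
None
```

All four blocks are packed in interlocking pairs, snug to the bracket corner, the cover looked fully seated and level in the last pictures, and the job is handed in (no verdict was returned).

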